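# Shut the curing box and select the round key

## Task

Start the curing run: first push the amber sliding cover of the curing box fully shut until its catch clicks, then press the round key on the controller fully down so that it stays down and the key that was down pops up. Do not press the other keys, and leave the other things on the bench where they are.

Things in the scene. Friction and masses are not known exactly. Their poses are not given: they have to be found in the camera images.
- console: White controller, 180 deep (x) x 220 wide (y) x 215 mm tall, fixed; origin under its centre on the bench; x runs from its front (robot side, own x -95 mm) to its back, z up. The sloping apron at its front carries a row of four keys along own y, 40 mm apart (y +-20, +-60 mm), in any order; tops of raised keys at own x -59 mm, 77 mm over the bench.
- apron (a point): Middle of the key row on the apron surface (console own x -50, y 0, 61.5 mm high), axes as the console's. Apron at 30 deg, outward normal (-0.5, 0, 0.866) in console axes. The display head overhangs: front face at own x -45 mm, 130 to 215 mm over the bench, so a vertical tool runs into it; come in tilted about 30 deg, along the normal.
- chamber: White curing box with aluminium rails, 300 (x) x 180 (y) x 92 mm tall, fixed; origin under its centre on the bench, own x points away from the robot, z up. Far half: open pit with a circuit board. Near half: flat deck 74 mm high. An amber cover slides along own x between the rails (tops 92 mm high, 140 mm apart).
- cover (a joint): Opening of the amber sliding cover, m: 0 = fully shut over the pit, up to 0.12 = open on the near deck. Shut it by pushing its tab along the chamber's own +x. Friction about 0.4 N; from 10 to 4 mm open a spring ball catch resists with up to about 6 N more, then clicks, draws it to 0 and holds it there.
- cover_tab (a point): Centre of the upright aluminium push tab on the cover: 8 (x) x 50 (y) x 38 mm tall, standing on the cover's top face (82 mm above the bench), its top 120 mm above the bench; this point is half-way up, 101 mm above the bench. Axes as the chamber's.
- key_round (a joint): How far the key with the ROUND disc cap is pressed in, m: 0 = up, 0.008 = fully down. Moves along the apron's inward normal. Interlocked: pushing one key down drives the down one up. It takes about 4 N at first, fading to none half-way, then snaps home and stays; let go sooner and it springs back.
- key_round_top (a point): Centre of the top face of the key with a plain white ROUND disc cap, 26 mm across; it starts up. This is the key to press. Up, its top stands 18 mm off the apron, down 10 mm. The point moves with the key; its axes are the console's (not tilted).
- key_square (a joint): How far the key with the SQUARE cap has popped up, m: 0 = down (its start), 0.008 = fully up. Moves along the apron's inward normal. Interlocked: pushing one key down drives the down one up. It takes about 4 N at first, fading to none half-way, then snaps home and stays; let go sooner and it springs back.
- key_square_top (a point): Centre of the top face of the key with a plain white SQUARE cap, 26 x 26 mm; the key that starts down. Up, its top stands 18 mm off the apron, down 10 mm. The point moves with the key; its axes are the console's (not tilted).
- key_wide (a joint): How far the key with the oblong cap lying ACROSS the console is pressed in, m: 0 = up, 0.008 = fully down. Moves along the apron's inward normal. Interlocked: pushing one key down drives the down one up. It takes about 4 N at first, fading to none half-way, then snaps home and stays; let go sooner and it springs back.
- key_wide_top (a point): Centre of the top face of the key with a plain white oblong cap lying ACROSS the console, 28 mm along the row and 13 mm up the slope; starts up, not to be pressed. Up, its top stands 18 mm off the apron, down 10 mm. The point moves with the key; its axes are the console's (not tilted).
- key_tall (a joint): How far the key with the oblong cap pointing UP the slope is pressed in, m: 0 = up, 0.008 = fully down. Moves along the apron's inward normal. Interlocked: pushing one key down drives the down one up. It takes about 4 N at first, fading to none half-way, then snaps home and stays; let go sooner and it springs back.
- key_tall_top (a point): Centre of the top face of the key with a plain white oblong cap pointing UP the slope, 13 mm along the row and 28 mm up the slope; starts up, not to be pressed. Up, its top stands 18 mm off the apron, down 10 mm. The point moves with the key; its axes are the console's (not tilted).
- spool: black solder spool, 52 mm across, 32 mm tall, standing on top of the console; a bystander, leave it. Origin at its underside.
- board: small blue circuit board, 50 x 75 x 12 mm, flat in front of the console; a bystander, leave it. Origin at its underside.
- tweezers: dark steel tweezers, 105 mm long, 7 mm high, lying in front of the chamber; a bystander, leave it. Origin at its underside.
- flux_jar: small white jar, 44 mm across, 45 mm tall, in front of the console; a bystander, leave it. Origin at its underside.
- cleaner_bottle: white cleaner bottle, 50 mm across, 120 mm tall, near a side of the bench; a bystander, leave it. Origin at its underside.
- tip_tin: steel tin with brass wool, 76 mm across, 30 mm tall; a bystander, leave it. Origin at its underside.
- screwdriver: screwdriver, 150 mm long, lying on the bench; a bystander, leave it. Origin at its underside.

How it is judged (in metres and radians):
On the way, in this order (a step that is already met when the one before it is completed fails the run):
1. the cover is pushed fully shut and caught (value of joint cover below 0.003 m), for 0.2 s.
2. with the cover shut, the round key is down and the square key has popped up (value of joint cover below 0.003 m and value of joint each of key_round, key_square above 0.0065 m), for 0.2 s.
At the end, for the whole second after the job is handed in: The cover is less than 3 mm from fully shut, the round key is more than 6.5 mm down, and the square, wide and tall keys are less than 1.5 mm from fully up (all of step 2 and value of joint each of key_wide, key_tall below 0.0015 m); the robot touches nothing.
It fails at once if one of the oblong keys is pressed (more than half-way, 4 mm) (value of joint any of key_wide, key_tall above 0.004 m).
It fails at once if the round key is pressed half-way (4 mm) while the cover is more than 6 mm open (value of joint cover above 0.006 m and value of joint key_round above 0.004 m).
It fails at once if a bystander is moved more than 30 mm (distance of any of spool, board, tweezers, flux_jar, cleaner_bottle, tip_tin, screwdriver from where it was at the start of the episode above 0.03 m).
It also fails if it takes over 48 s, if anything falls off the work surface, if the arm or the gripper's body presses on something with over 40 N, if the wrist force passes 120 N, or if a joint passes its speed limit or range.

## Robot

A 6-joint arm with a two-finger parallel gripper is mounted at the origin on the work surface. World frame = base frame: x ahead of the robot, y to its left, z up, the work surface at z = 0. Lengths are in mm, angles in rad, forces in N, time in s.
With the tool pointing down it reaches from about 400 to 925 mm from the base axis. Payload 12.5 kg.
Tool frame: the origin (TCP) lies between the finger pads; the fingertips stand 25 mm ahead of it and the grasp point (between the pads) lies 6 mm ahead of it; z points along the fingers, y is the line along which they close (so a half turn about z gives the same grasp; the last joint's range is limited). The gripper opens to 95 mm and grips with 3 to 60 N. Pads are 20 mm wide; open, the fingers measure 119 mm over their backs; the gripper's body (75 mm by 180 mm) begins 59 mm behind the grasp point.
Start: joints at [-0.106, 0.491, 1.559, -0, 1.092, -0.106], TCP at [625.018, 0.021, 211.261] pointing down, gripper open.
Joint ranges: [-3.1, 3.1], [-0.84, 2.19], [0.05, 2.79], [-1.13, 4.28], [0.06, 2.93], [-2.69, 2.69]. Speed limits (rad/s): [2.22, 2.22, 2.79, 3.14, 3.14, 3.14].

## Interface

Orientations are given as [roll, pitch, yaw] about the fixed x, y, z axes, in that order (R = Rz(yaw) Ry(pitch) Rx(roll)).
In Python, from cell import state, read_camera, job_done, cut_out gives the robot as it stands. The module is installed in compiled form; this text tells all that it offers.
- The arm moves only by the tool jog_arm, never from a script. Its argument "motion" is a list of rows, each a list of 2 entries, a list of its own where there are three numbers: the shift along the tool's x, y, z in mm, then the turn about the tool's z in rad. A call has 1 to 5 rows; each row is the pose to reach, as a shift and turn from the pose commanded when the call began, along the tool's axes at that moment; what a row does not reach only later rows make up. A row lasts 1/10 s, in which the tool goes at most 50 mm and 8.59 degrees, less where a joint would pass 70% of its speed; a pose out of reach is approached as far as the arm can. A call with a gripper value outside its range is refused whole. "grip" is the closure, from 0 (fully open) to 1 (shut), set as the call begins (left out, the last holds). The fingers move at their own pace and stop on an object; the grip force is fixed at half the most. Time passes only in rows, so rows that repeat a pose let the fingers close. It gives the time, the measured TCP pose, the force, the opening and the grip force at its end, in the units of the state.
- state(): the state, without advancing time (a new reading comes with each control period).
- read_camera(name): name is "scene" or "side" or "wrist"; returns a dict with "img" (384x512x3 uint8, blue, green, red), "vertical_fov" (degrees; the focal length in pixels is half the picture's height over the tangent of half this angle, whatever the lens; pixels are square), "cx", "cy" (the principal point, pixels), "k1" (the pictures are not rectified: a ray, as slopes to the right and down, at radius r is drawn at 1 + k1 r^2 times it, then the intrinsics apply), "extrinsics" (4x4, takes a point from camera to world coordinates). Camera axes: x right, y up, looking along -z (the intrinsics and any distortion apply to the point x, -y, -z); pixel columns grow to the right and rows downward; lengths in mm; the calibration is good to about 2 mm. A picture is of the moment at which its call begins. There is no depth.
- job_done(): hands the job in; it is judged then, once.
Trained networks look in a picture, given as the dict that the camera call returned (one of the last four; its "shot" number tells which), for a name from the list of things; names that differ only in an ending like _2 or _b are one class to them, and where a whole thing is asked for, a point or a joint stands for the part that bears it (a point fixed in the world has none). Each returns a list of dicts, best first, with "p" (0 to 1); they miss things now and then, are a little off and sometimes report something else, mostly with a low value. They report only what shows in the picture. A call takes as long as a camera call.
- cut_out(name, picture): "region" (384x512 bool, what is visible of it) and "box" ([left, top, right, bottom] in pixels, round what is visible of it).
The state is a dict: "t": time; "joints": joint angles; "qvel": joint speeds; "tau": joint torques, N m; "eef_pos": TCP position; "tcp_rot": TCP orientation; "ft_force": force on the tool from outside, world axes, zero at the start; "moment": the same for the moment, N m; "opening": opening from 0.0 (shut) to 1.0 (fully open); "grip_force": force on a finger pad.
Only numpy, scipy, OpenCV 4.12 (cv2) and the standard library are available. Lean on these libraries where they do the work, as an engineer would, in place of code of your own. Each camera call takes 0.05 s, during which the arm holds its last target. There are 200 camera calls.

## Working session

There is one attempt and no reset: what is moved stays moved. The work goes in short steps, Python scripts to look and compute and a tool call to move; the robot and the scene stay as the last step left them, time stands still between calls to the robot, and variables do not carry over. Pictures are saved under pics/ and viewed, at most 10 in all, crops included, and the job is handed in when it is done.

Besides the shell and the picture viewer there is one more tool, called as name([rows], argument=value, ...), one row to a line, values as JSON. jog_arm: Moves the arm, as the interface text tells. Its arguments: {"type":"object","properties":{"motion":{"type":"array"},"grip":{"type":"number"}},"required":["motion"]}

```bash
mkdir -p pics; python3 - <<'E'
from cell import *
import cv2,numpy as np
s=state();print(s)
P=[read_camera(n) for n in("scene","side")]
for n,p in zip(("scene","side"),P):
    print(n,p["vertical_fov"],p["cx"],p["cy"],p["k1"],p["extrinsics"].round(3).tolist() if hasattr(p["extrinsics"],'round') else p["extrinsics"])
    cv2.imwrite(f"pics/{n}0.png",cv2.resize(p["img"],(800,600)))
    for k in("cover_tab","key_round_top","key_square_top","key_wide_top","key_tall_top","console","chamber"):
        for d in cut_out(k,p)[:2]: print(k,d["p"],d["box"])
E
```

```text
{'t': 0.0, 'joints': array([-1.05599917e-01,  4.91602985e-01,  1.55945805e+00, -7.53828401e-06,
        1.09172855e+00, -1.05582089e-01]), 'qvel': array([-0.00079284,  0.00154381,  0.00097873,  0.00131703,  0.00091548,
        0.00023202]), 'tau': array([-9.52334158e-04, -6.12640929e+01, -2.58175153e+01,  6.92750537e-02,
        4.83079045e-02, -1.38641695e-05]), 'eef_pos': array([6.24740467e+02, 4.84321220e-02, 2.10631821e+02]), 'tcp_rot': array([-3.14040168e+00, -1.19492072e-04,  1.57078191e+00]), 'ft_force': array([-0.2650921 , -0.13013872, -0.39000517]), 'moment': array([ 0.01245548, -0.01122273, -0.04074616]), 'grip_force': 0.0, 'opening': 0.9971633165278496}
scene 53.30611331180897 250.26821617851914 200.0220618361958 -0.002351169714558485 [[-0.82, -0.486, 0.303, 879.078], [0.573, -0.69, 0.443, 517.759], [-0.007, 0.537, 0.844, 1092.951], [0.0, 0.0, 0.0, 1.0]]
cover_tab 0.87 [156.6, 156.7, 208.6, 203.8]
cover_tab 0.18 [300.0, 333.9, 320.0, 355.4]
console 0.83 [204.0, 213.6, 297.6, 321.8]
chamber 0.94 [128.6, 143.9, 230.1, 235.2]
chamber 0.75 [208.0, 212.6, 293.2, 320.7]
side 44.44454873898958 247.61082517618757 191.07722688239107 0.0014865101352750211 [[-0.997, 0.044, -0.068, 427.098], [-0.08, -0.643, 0.762, 1074.145], [-0.01, 0.765, 0.644, 1061.631], [0.0, 0.0, 0.0, 1.0]]
cover_tab 0.82 [199.1, 156.4, 241.6, 176.6]
key_round_top 0.48 [148.2, 184.9, 242.5, 306.7]
key_round_top 0.45 [202.5, 155.9, 239.2, 178.9]
key_square_top 0.42 [218.6, 235.4, 230.5, 246.7]
key_wide_top 0.59 [209.8, 259.0, 218.1, 268.4]
key_wide_top 0.5 [203.1, 268.4, 211.9, 274.6]
console 0.59 [147.1, 184.3, 242.8, 306.5]
console 0.33 [172.7, 148.4, 262.5, 202.1]
chamber 0.59 [167.7, 147.3, 262.0, 202.8]
```

View pics/scene0.png

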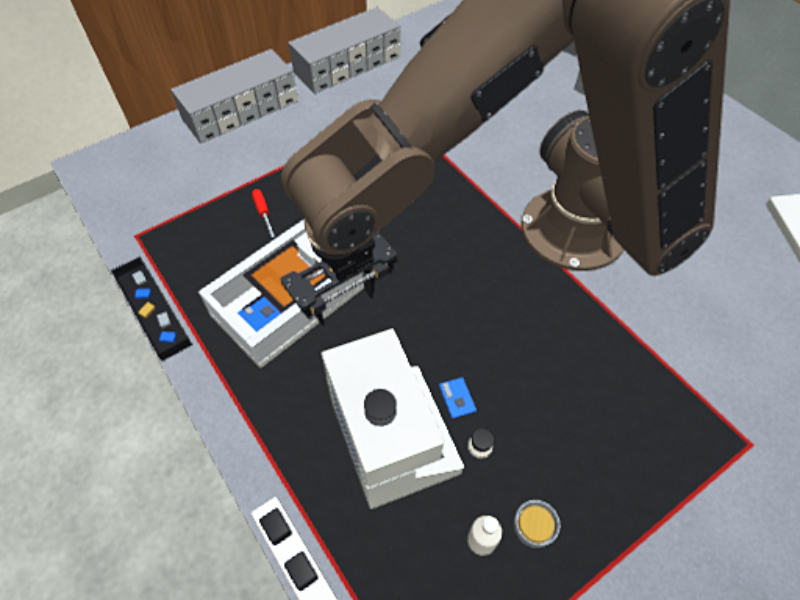

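View pics/side0.png

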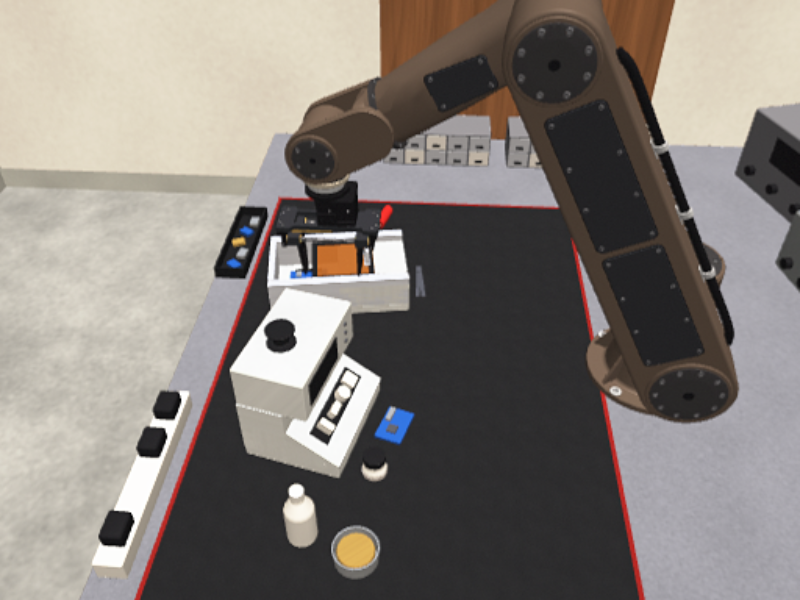

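The scene view shows the chamber at about (285,290) under the gripper and the console at (395,420). The side view shows the keys at (340,400), with the console yawed. I'll write the helper and look with the wrist camera.

```bash
cat > h.py <<'E'
import numpy as np,cv2
from cell import *
def ray(p,u,v):
    f=192/np.tan(np.radians(p["vertical_fov"]/2)); E=np.array(p["extrinsics"])
    d=np.array([(u-p["cx"])/f,(v-p["cy"])/f]); s=d.copy()
    for _ in range(20): s=d/(1+p["k1"]*(s@s))
    return E[:3,3],E[:3,:3]@np.array([s[0],-s[1],-1])
def at_z(p,u,v,z):
    o,d=ray(p,u,v); return o+d*(z-o[2])/d[2]
def proj(p,X):
    f=192/np.tan(np.radians(p["vertical_fov"]/2)); E=np.array(p["extrinsics"])
    c=(np.atleast_2d(X)-E[:3,3])@E[:3,:3]; s=np.c_[c[:,0],-c[:,1]]/-c[:,2:]
    s=s*(1+p["k1"]*(s**2).sum(1,keepdims=True)); return s*f+[p["cx"],p["cy"]]
def save(p,n): cv2.imwrite(f"pics/{n}.png",cv2.resize(p["img"],(800,600)))
def body(o,yaw,P):
    c,s=np.cos(yaw),np.sin(yaw); P=np.atleast_2d(P).astype(float)
    return np.c_[o[0]+c*P[:,0]-s*P[:,1],o[1]+s*P[:,0]+c*P[:,1],P[:,2]]
E
python3 - <<'E'
from h import *
p=read_camera("wrist");save(p,"w0");print(np.array(p["extrinsics"]).round(3).tolist(),p["vertical_fov"])
for k in("cover_tab","chamber"):
    for d in cut_out(k,p)[:2]: print(k,d["p"],d["box"])
p=read_camera("side");r=[(148*0,0)]
# rough: chamber rail-top corners seen in side pic (800px coords): near-left, near-right
for q,z in(((408,230),92),((409,279),92),((268,287),92),((343,307),215)): print(q,at_z(p,q[0]*.64,q[1]*.64,z).round())
E
```

```text
[[1.0, -0.0, 0.0, 625.985], [0.0, 0.969, 0.246, 69.007], [-0.0, -0.246, 0.969, 385.32], [0.0, 0.0, 0.0, 1.0]] 65.2212601045525
cover_tab 0.58 [274.4, 299.7, 318.1, 307.0]
chamber 0.59 [141.3, 247.3, 389.7, 384.0]
chamber 0.16 [170.8, 0.0, 442.2, 140.3]
(408, 230) [ 501. -321.   92.]
(409, 279) [ 488. -140.   92.]
(268, 287) [781. -93.  92.]
(343, 307) [592. 101. 215.]
```

View pics/w0.png

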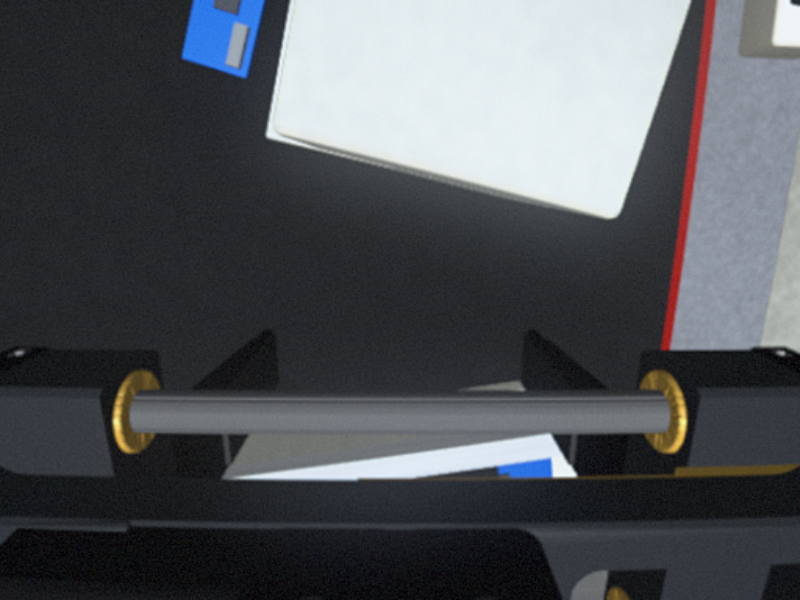

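The wrist view shows the console's near corner at the top (275,140) and the chamber hidden behind the gripper. I'll move the arm clear.

jog_arm([
  [[20, -30, -30], 0],
  [[40, -60, -60], 0],
  [[60, -90, -90], 0],
  [[80, -120, -120], 0],
  [[100, -150, -150], 0],
])

```text
t: 1.5
eef_pos: [473.5, 100.6, 362.5]
tcp_rot: [3.141, -0.0, 1.571]
ft_force: [0.7, 0.3, 0.1]
opening: 1.002
grip_force: 0.0
```

```bash
python3 - <<'E'
from h import *
S={n:read_camera(n) for n in("scene","side","wrist")}
print(state()["eef_pos"],state()["tcp_rot"])
import pickle;pickle.dump(S,open("S.pkl","wb"))
for n in S:
    for k in("cover_tab","key_round_top","key_square_top","console","chamber"):
        for d in cut_out(k,S[n])[:1]: print(n,k,d["p"],d["box"])
a=cv2.resize(S["scene"]["img"][120:360,110:330],(436,476),interpolation=cv2.INTER_CUBIC)
b=cv2.resize(S["side"]["img"][130:320,130:275],(363,476),interpolation=cv2.INTER_CUBIC)
cv2.imwrite("pics/c1.png",np.hstack([a,b]))
E
```

```text
[474.28689751 100.92023004 363.44821   ] [ 3.13696805e+00 -3.40977038e-04  1.57273813e+00]
scene cover_tab 0.56 [155.2, 156.6, 212.1, 201.4]
scene key_round_top 0.21 [126.5, 137.6, 235.2, 237.0]
scene console 0.78 [210.4, 213.6, 297.7, 322.5]
scene chamber 0.56 [129.7, 139.2, 237.3, 233.0]
side cover_tab 0.64 [200.5, 155.0, 242.3, 178.0]
side key_round_top 0.41 [214.2, 248.5, 224.4, 258.6]
side key_square_top 0.52 [218.3, 236.7, 229.2, 247.0]
side console 0.57 [147.5, 185.9, 243.3, 307.3]
side chamber 0.88 [170.5, 147.8, 262.1, 202.7]
wrist cover_tab 0.49 [326.3, 299.1, 367.8, 306.8]
wrist key_round_top 0.66 [323.2, 104.2, 341.3, 117.8]
wrist key_square_top 0.87 [315.0, 127.5, 337.8, 151.4]
wrist console 0.92 [286.0, 0.9, 512.0, 216.3]
wrist chamber 0.7 [260.3, 277.1, 389.9, 371.9]
```

View pics/c1.png

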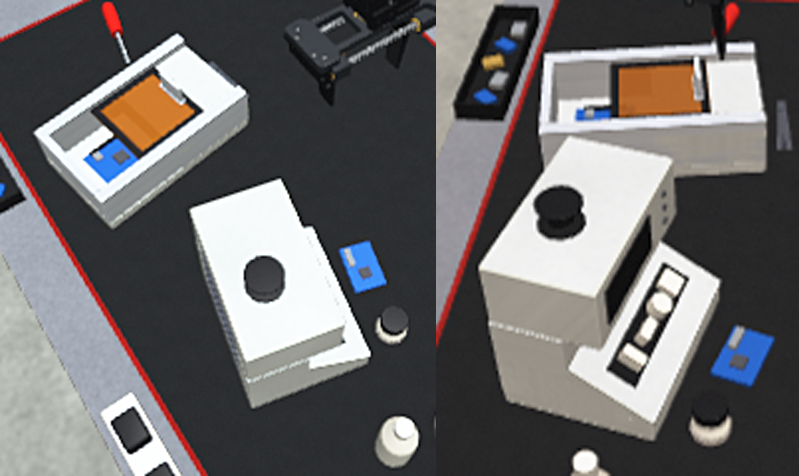

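The crops show the chamber corners (left picture: (37,133), (111,205), (247,95), (180,38)). The tab is at (172,92), and the four keys run square, round, oblong, oblong from top to bottom in the right picture. Next I'll fit the poses.

```bash
python3 - <<'E'
from h import *
import pickle
from scipy.optimize import least_squares
S=pickle.load(open("S.pkl","rb"))
sc=lambda a:np.array(a)/1.982+[110,120]
sd=lambda a:(np.array(a)-[436,0])/2.504+[130,130]
P=[[150,-90,92],[150,90,92],[-150,90,92],[-150,-90,92]]
obs=[("scene",P,sc([(37,133),(111,205),(247,95),(180,38)])),("side",P,sd([(541,55),(541,135),(765,125),(757,43)]))]
def fit(obs,x0):
    f=lambda x:np.concatenate([(proj(S[n],body(x[:2],x[2],p))-o).ravel() for n,p,o in obs])
    r=least_squares(f,x0,loss="soft_l1");print(r.x.round(3),f(r.x).reshape(-1,2).round(1).tolist());return r.x
c=fit(obs,[630,-220,0])
for n in("scene","side"): 
    R={"scene":sc((188,101)),"side":sd((702,57))}[n]
    # tab top right/.. centre-ish seen: use top-edge midpoint at z=120
    q={"scene":sc((171,88)),"side":sd((698,58.5))}[n]
    X=at_z(S[n],*q,120); d=X[:2]-c[:2]; cs,sn=np.cos(c[2]),np.sin(c[2]); print("tab top",X.round(1),"own",[round(cs*d[0]+sn*d[1],1),round(-sn*d[0]+cs*d[1],1)])
# console: keys
H=[[85,-110,215],[-45,-110,215],[-45,110,215],[85,110,215]]
obs=[("scene",H,sc([(191,210),(282,180),(343,334),(247,360)])),("side",H[:4],sd([(568,137),(676,155),(600,325),(481,265)]))]
k=fit(obs,[650,130,-.2])
for ys,yr in((-60,-20),):
    K=[[-55,ys,70.1],[-59,yr,77]]
    obs2=[("wrist",K,np.array([[326.4,139.5],[332.2,111]])),("side",K,np.array([[223.7,241.8],[219.3,253.5]]))]
    print("pred",[proj(S[n],body(k[:2],k[2],K)).round(1).tolist() for n in("wrist","side")])
    k2=fit(obs+obs2,k); print(body(k2[:2],k2[2],K).round(1))
cv2.imwrite("pics/w1.png",cv2.resize(S["wrist"]["img"],(800,600)))
E
```

```text
[ 6.47747e+02 -2.03183e+02  1.58000e-01] [[-0.2, 0.8], [-3.3, 0.1], [1.6, -0.3], [0.1, -1.2], [1.5, 0.3], [-0.8, 0.3], [1.1, -0.9], [-0.8, 0.7]]
tab top [ 594.1 -204.4  120. ] own [np.float64(-53.2), np.float64(7.2)]
tab top [ 587.1 -237.4  120. ] own [np.float64(-65.2), np.float64(-24.3)]
[ 6.46938e+02  1.81427e+02 -2.42000e-01] [[-0.2, -0.6], [0.3, -1.0], [2.9, -5.1], [0.1, 1.2], [0.2, -0.6], [-0.2, 1.2], [-1.4, -11.3], [-1.5, 1.0]]
pred [[[321.8, 135.2], [328.0, 108.8]], [[224.8, 242.4], [221.1, 250.9]]]
[ 6.49683e+02  1.79503e+02 -2.36000e-01] [[-1.6, -0.4], [-1.2, -1.0], [1.7, -5.3], [-1.0, 1.3], [-0.9, -1.1], [-1.3, 0.6], [-2.1, -11.9], [-2.2, 0.5], [-2.7, -2.7], [-2.5, -0.6], [0.2, -0.0], [0.9, -3.3]]
[[582.2 134.   70.1]
 [587.6 173.9  77. ]]
```

View pics/w1.png

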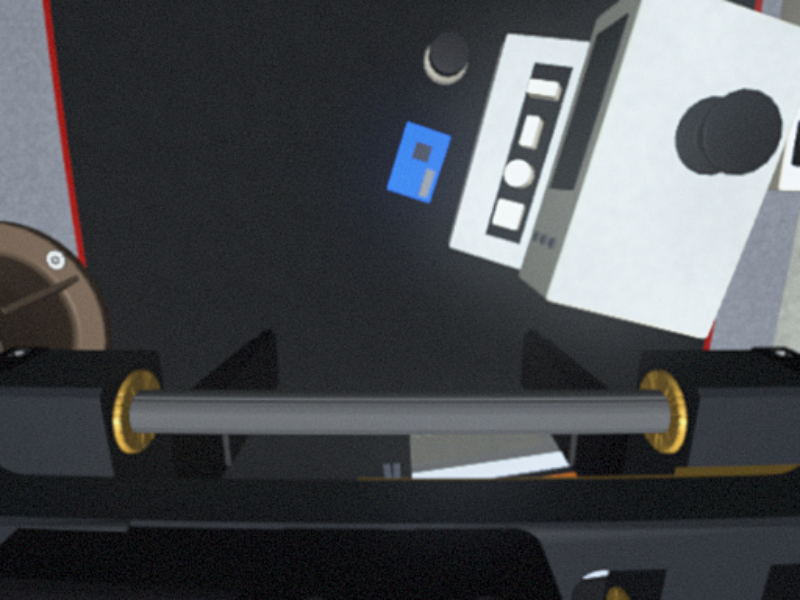

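The wrist view confirms the row order. Square is at (508,214), round at (518,174), tall at (531,130) and wide at (543,90), so round sits at own y -20. Cover first: I'll close the fingers and move behind the tab.

jog_arm([
  [[-45, 10, 10], 0],
  [[-90, 20, 20], 0],
  [[-135, 32, 35], -0.05],
  [[-180, 43, 50], -0.1],
  [[-220, 54, 70], -0.158],
], grip=1)

```text
t: 2.9
eef_pos: [529.4, -122.2, 291.2]
tcp_rot: [3.14, 0.001, 1.731]
ft_force: [-0.1, -0.2, -0.5]
opening: 0.638
grip_force: 0.0
```

```bash
python3 - <<'E'
from h import *
s=state();p=s["eef_pos"];yaw=.158;c,sn=np.cos(yaw),np.sin(yaw);print(p,s["tcp_rot"],s["opening"])
t=np.array([648-105*c,-203-105*sn]);d=t-p[:2]
print("target",t,"own x shift",c*d[0]+sn*d[1],"own y",-sn*d[0]+c*d[1],"dz",p[2]-118)
E
```

```text
[ 529.39320013 -122.20706947  291.2134034 ] [3.14019312e+00 8.06283928e-04 1.73055198e+00] 0.6381540033874455
target [ 544.30788576 -219.52106065] own x shift -0.5828101291473367 own y -98.44857062901617 dz 173.21340340174447
```

jog_arm([
  [[-45, 0, 10], 0],
  [[-90, 0, 20], 0],
  [[-98, 0, 65], 0],
  [[-98, 0, 110], 0],
  [[-98, 0, 140], 0],
])

```text
t: 3.4
eef_pos: [543.5, -217.0, 148.4]
tcp_rot: [-3.14, -0.001, 1.728]
ft_force: [-0.5, 0.0, -0.3]
opening: 0.212
grip_force: 0.0
```

```bash
python3 - <<'E'
from h import *
s=state();print(s["eef_pos"],s["tcp_rot"],s["opening"])
p=read_camera("scene");a=cv2.resize(p["img"][120:260,110:290],(720,560),interpolation=cv2.INTER_CUBIC);cv2.imwrite("pics/c2.png",a)
tip=s["eef_pos"]-[0,0,25];print(((proj(p,tip)-[110,120])*4).round())
E
```

```text
[ 543.4888609  -216.98259705  148.39448072] [-3.13969584e+00 -1.49571486e-03  1.72769414e+00] 0.21215213151125697
[[390. 137.]]
```

View pics/c2.png

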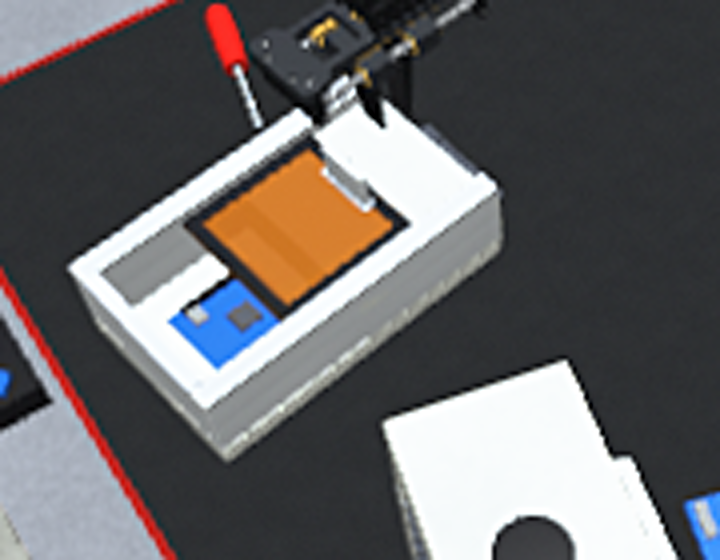

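The tip is behind the tab at (380,110), with the tab at (350,180). I'll let the fingers close, descend, then push.

jog_arm([
  [[0, -3, 0], 0],
  [[0, -3, 0], 0],
  [[0, -3, 15], 0],
  [[0, -3, 30], 0],
  [[0, -3, 30], 0],
])

```text
t: 3.95
eef_pos: [541.6, -217.2, 121.9]
tcp_rot: [3.141, 0.0, 1.729]
ft_force: [-0.3, 0.6, -0.4]
opening: 0.002
grip_force: 0.0
```

jog_arm([
  [[0, 10, 0], 0],
  [[0, 20, 0], 0],
  [[0, 27, 0], 0],
  [[0, 34, 0], 0],
  [[0, 40, 0], 0],
])

```text
t: 4.45
eef_pos: [581.8, -210.8, 121.4]
tcp_rot: [3.141, 0.0, 1.729]
ft_force: [0.1, -0.4, -0.3]
opening: 0.004
grip_force: 0.0
```

jog_arm([
  [[0, 7, 0], 0],
  [[0, 14, 0], 0],
  [[0, 21, 0], 0],
  [[0, 28, 0], 0],
  [[0, 35, 0], 0],
])

```text
t: 4.95
eef_pos: [616.1, -205.4, 121.2]
tcp_rot: [3.142, 0.0, 1.729]
ft_force: [0.8, 0.2, -0.5]
opening: 0.001
grip_force: 0.0
```

```bash
python3 - <<'E'
from h import *
s=state();print(s["eef_pos"],s["ft_force"])
p=read_camera("scene");a=cv2.resize(p["img"][120:260,110:290],(720,560),interpolation=cv2.INTER_CUBIC);cv2.imwrite("pics/c3.png",a)
E
```

```text
[ 616.12306028 -205.35817175  121.23521858] [ 0.84600959  0.19072487 -0.46704748]
```

View pics/c3.png

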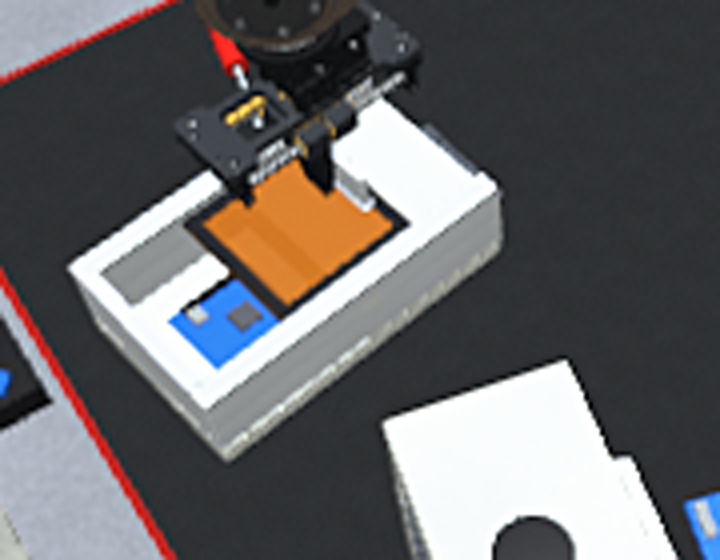

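```bash
python3 - <<'E'
from h import *
s=state();p=read_camera("scene")
c=np.array([648,-203]);y=.158;R=np.array([[np.cos(y),np.sin(y)],[-np.sin(y),np.cos(y)]])
for n,q,z in(("railfar-y",(72,268),92),("railfar+y",(208,408),92),("near+y",(500,187),92),("near-y",(385,100),92),("cov near -y",(310,140),82),("cov near+y",(410,222),82),("tab top -y",(325,165),120),("tab top +y",(362,190),120),("tab bot +y",(374,207),82),("finger tip vis",(328,192),96)):
    X=at_z(p,q[0]/4+110,q[1]/4+120,z);print(n,X.round(),(R@(X[:2]-c)).round())
t=s["eef_pos"]-[0,0,25];print("tip own",R@(t[:2]-c),((proj(p,t)-[110,120])*4).round())
w=read_camera("wrist");cv2.imwrite("pics/w2.png",w["img"])
E
```

```text
railfar-y [ 810. -272.   92.] [149. -94.]
railfar+y [781. -97.  92.] [148.  84.]
near+y [ 487. -143.   92.] [-150.   84.]
near-y [ 515. -278.   92.] [-143.  -53.]
cov near -y [ 587. -285.   82.] [-73. -71.]
cov near+y [ 563. -163.   82.] [-78.  53.]
tab top -y [ 601. -225.  120.] [-50. -14.]
tab top +y [ 589. -186.  120.] [-55.  26.]
tab bot +y [ 579. -193.   82.] [-66.  21.]
finger tip vis [ 606. -218.   96.] [-44.  -8.]
tip own [-31.00778747   2.68899659] [[324. 208.]]
```

View pics/w2.png

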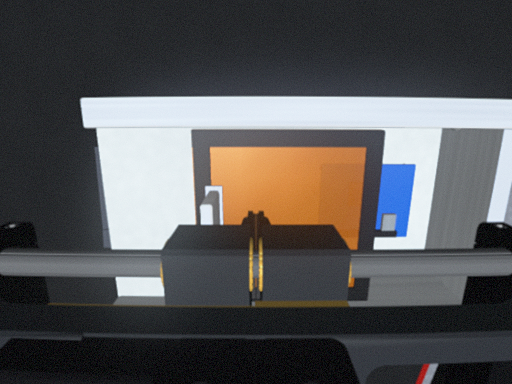

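```bash
python3 - <<'E'
from h import *
s=state();e=s["eef_pos"];print(e,s["joints"],s["opening"])
p=read_camera("scene");w=read_camera("wrist")
for n in(100,96,106,116,126): print(n,((proj(p,[e[0],e[1],n])-[110,120])*4).round(),proj(w,[e[0],e[1],n]).round())
c=np.array([648,-203]);y=.158
T=body(c,y,[[-62,25,120],[-62,25,82],[-54,25,120],[-58,-25,120]]);print(proj(w,T).round(),((proj(p,T)-[110,120])*4).round())
a=cv2.resize(p["img"][140:190,160:230],(784,560),interpolation=cv2.INTER_CUBIC);cv2.imwrite("pics/c4.png",a)
E
```

```text
[ 615.80715623 -205.29511823  121.077484  ] [-4.23495093e-01  6.18745259e-01  1.58663609e+00  2.94684079e-05
  9.36263796e-01 -5.81864718e-01] 0.005895609868286897
100 [[325. 204.]] [[254. 215.]]
96 [[325. 207.]] [[255. 213.]]
106 [[323. 200.]] [[254. 218.]]
116 [[322. 192.]] [[254. 224.]]
126 [[320. 185.]] [[254. 230.]]
[[205. 191.]
 [214. 178.]
 [218. 191.]
 [214. 266.]] [[368. 184.]
 [373. 213.]
 [360. 190.]
 [324. 152.]]
```

View pics/c4.png

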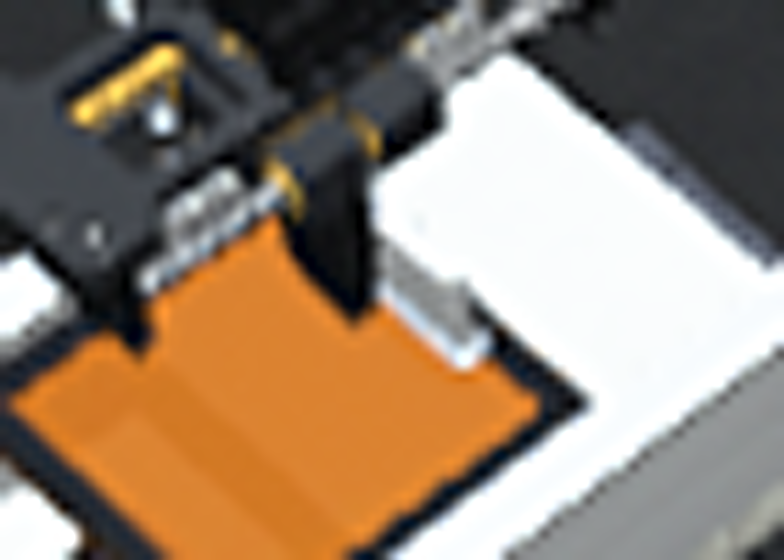

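The finger passed the tab without touching it: the tip is at (257,212) in the wrist view and the tab at (212,205). The tip pixel suggests the finger ends higher than I assumed. I'll go back over the tab, descend lower, and check that forces stay clean.

jog_arm([
  [[0, 0, -35], 0],
  [[0, -35, -40], 0],
  [[0, -80, -40], 0],
  [[0, -85, 0], 0],
  [[0, -85, 12], 0],
])

```text
t: 5.7
eef_pos: [529.5, -218.6, 107.6]
tcp_rot: [-3.139, -0.002, 1.727]
ft_force: [0.0, 0.0, 0.2]
opening: 0.001
grip_force: 0.0
```

```bash
python3 - <<'E'
from h import *
s=state();e=s["eef_pos"];print(e,s["ft_force"])
p=read_camera("scene");w=read_camera("wrist");y=.158
for z in(84,94,104,114):
    B=body(e[:2],y,[[a,b,z] for a in(-12,12) for b in(-10,10)])
    print(z,((proj(p,B)-[160,130])*8).round().tolist(),proj(w,B).round().tolist())
a=cv2.resize(p["img"][130:180,160:230],(560,400),interpolation=cv2.INTER_CUBIC)
b=cv2.resize(w["img"][140:240,210:270],(240,400));cv2.imwrite("pics/c5.png",np.hstack([a,b]))
E
```

```text
[ 529.54335034 -218.63674451  107.63466187] [0.00189685 0.03806496 0.20907193]
84 [[422.0, 207.0], [454.0, 233.0], [379.0, 238.0], [410.0, 265.0]] [[236.0, 228.0], [236.0, 201.0], [270.0, 228.0], [271.0, 201.0]]
94 [[420.0, 192.0], [452.0, 218.0], [377.0, 223.0], [408.0, 250.0]] [[235.0, 234.0], [234.0, 205.0], [271.0, 234.0], [271.0, 205.0]]
104 [[418.0, 176.0], [450.0, 203.0], [374.0, 208.0], [406.0, 235.0]] [[234.0, 240.0], [233.0, 210.0], [272.0, 240.0], [272.0, 210.0]]
114 [[416.0, 161.0], [448.0, 188.0], [372.0, 192.0], [404.0, 220.0]] [[233.0, 247.0], [232.0, 215.0], [272.0, 247.0], [273.0, 215.0]]
```

View pics/c5.png

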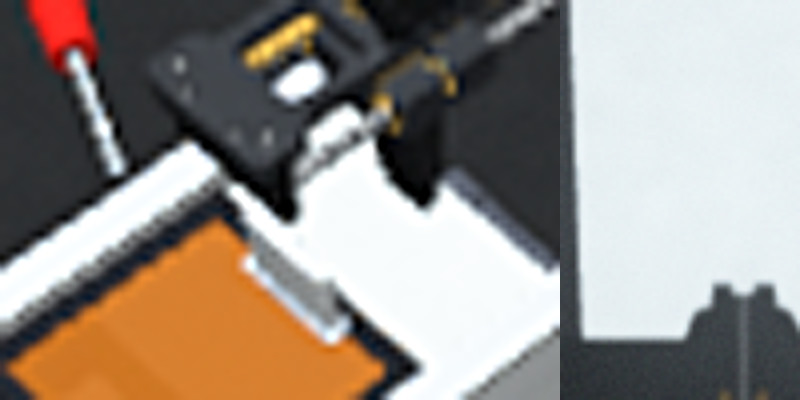

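The tip is at (425,207), which puts it at about z 103, behind the tab at (300,290). That is below the tab top of 120, so I'll push gently.

jog_arm([
  [[0, 12, 0], 0],
  [[0, 24, 0], 0],
  [[0, 36, 0], 0],
  [[0, 44, 0], 0],
  [[0, 52, 0], 0],
])

```text
t: 6.3
eef_pos: [583.9, -210.2, 109.4]
tcp_rot: [3.142, 0.0, 1.729]
ft_force: [-0.8, 0.6, 0.5]
opening: 0.003
grip_force: 0.4
```

```bash
python3 - <<'E'
from h import *
s=state();e=s["eef_pos"];print(e,s["ft_force"],s["moment"])
p=read_camera("scene");w=read_camera("wrist")
a=cv2.resize(p["img"][130:180,160:230],(560,400),interpolation=cv2.INTER_CUBIC)
b=cv2.resize(w["img"][140:240,190:250],(240,400));cv2.imwrite("pics/c6.png",np.hstack([a,b]))
# tab detection without viewing: template-free, mask of amber
for q,n in((p,"scene"),(w,"wrist")):
    h=cv2.inRange(cv2.cvtColor(q["img"],cv2.COLOR_BGR2HSV),(5,140,90),(20,255,255));v,u=np.nonzero(h);print(n,u.min(),u.max(),v.min(),v.max(),len(u))
E
```

```text
[ 583.88615347 -210.23046552  109.37916036] [-0.83971243  0.60020326  0.49192938] [ 0.03154025  0.17596772 -0.01179144]
scene 47 406 0 346 8410
wrist 161 431 149 305 14703
```

```bash
cat >> h.py <<'E'
def cover(p):
    h=cv2.inRange(cv2.cvtColor(p["img"],cv2.COLOR_BGR2HSV),(5,140,90),(20,255,255))
    n,l,st,_=cv2.connectedComponentsWithStats(h); i=1+np.argmax(st[1:,4]); v,u=np.nonzero(l==i)
    X=np.array([at_z(p,a,b,82)[:2] for a,b in zip(u,v)])-[648,-203]
    c,s=np.cos(.158),np.sin(.158); own=np.c_[c*X[:,0]+s*X[:,1],-s*X[:,0]+c*X[:,1]]
    return len(u),np.percentile(own[:,0],[1,99]).round(1),np.percentile(own[:,1],[1,99]).round(1)
E
python3 - <<'E'
from h import *
import pickle
S=pickle.load(open("S.pkl","rb"));print("start",cover(S["scene"]),cover(S["side"]))
for n in("scene","side"): print(cover(read_camera(n)))
E
```

```text
start (7285, array([-764.8,  -49.2]), array([-1206.3,  -631. ])) (3074, array([-1104. ,  -459.3]), array([-1076.2,  -495.4]))
(7454, array([-764.8,  -47.3]), array([-1209.4,  -630.4]))
(4849, array([-1304.2,  -760.6]), array([-1608.7,  -505.9]))
```

jog_arm([
  [[0, 5, 0], 0],
  [[0, 10, 0], 0],
  [[0, 15, 0], 0],
  [[0, 20, 0], 0],
  [[0, 20, 0], 0],
])

```text
t: 7.0
eef_pos: [603.4, -207.4, 109.2]
tcp_rot: [3.141, 0.0, 1.729]
ft_force: [-0.1, -0.4, -0.9]
opening: 0.004
grip_force: 0.0
```

```bash
python3 - <<'E'
from h import *
print(state()["eef_pos"],state()["ft_force"])
for n in("scene","side"): print(cover(read_camera(n)))
E
```

```text
[ 603.4102557  -207.42276866  109.24731451] [-0.07934899 -0.3695895  -0.85112389]
(7465, array([-765.2,  -47.2]), array([-1209.8,  -630.1]))
(5165, array([-1301. ,  -741.3]), array([-1610.4,  -507.2]))
```

```bash
cat >> h.py <<'E'
def cover(p):
    h=cv2.inRange(cv2.cvtColor(p["img"],cv2.COLOR_BGR2HSV),(5,140,90),(20,255,255))
    b=proj(p,body((648,-203),.158,[[x,y,82] for x in(-160,160) for y in(-75,75)])); m=np.zeros_like(h)
    cv2.fillConvexPoly(m,cv2.convexHull(b.astype(np.float32)).astype(int),255); v,u=np.nonzero(h&m)
    X=np.array([at_z(p,a,b,82)[:2] for a,b in zip(u,v)])-[648,-203]
    c,s=np.cos(.158),np.sin(.158); own=np.c_[c*X[:,0]+s*X[:,1],-s*X[:,0]+c*X[:,1]]
    return len(u),np.percentile(own[:,0],[1,99]).round(1),np.percentile(own[:,1],[1,99]).round(1)
E
python3 - <<'E'
from h import *
import pickle
S=pickle.load(open("S.pkl","rb"));print("start",cover(S["scene"]),cover(S["side"]))
for n in("scene","side","wrist"): print(cover(read_camera(n)))
E
```

```text
start (929, array([-64.3,  45.2]), array([-67.6,  44.2])) (594, array([-58.9,  46. ]), array([-66.4,  43.3]))
(912, array([-37. ,  73.1]), array([-66.6,  44.3]))
(600, array([-31.8,  73.6]), array([-67.4,  43.3]))
(14777, array([-34.6,  75. ]), array([-63.8,  46.9]))
```

The cover moved 28 mm; continuing.

jog_arm([
  [[0, 8, 0], 0],
  [[0, 16, 0], 0],
  [[0, 24, 0], 0],
  [[0, 32, 0], 0],
  [[0, 40, 0], 0],
])

```text
t: 7.75
eef_pos: [643.0, -201.0, 109.2]
tcp_rot: [3.141, 0.0, 1.729]
ft_force: [-0.6, -1.8, -0.3]
opening: 0.004
grip_force: 0.4
```

```bash
python3 - <<'E'
from h import *
print(state()["eef_pos"],state()["ft_force"])
for n in("scene","side","wrist"): print(cover(read_camera(n)))
E
```

```text
[ 643.03695727 -201.04059705  109.21937687] [-0.60300208 -1.75117665 -0.25667491]
(941, array([  2.4, 111.9]), array([-67.2,  44.4]))
(604, array([  8.7, 115.6]), array([-66.6,  43.2]))
(14746, array([  7.8, 116.9]), array([-62.7,  47. ]))
```

jog_arm([
  [[0, 3, 0], 0],
  [[0, 6, 0], 0],
  [[0, 8, 0], 0],
  [[0, 10, 0], 0],
  [[0, 10, 0], 0],
])

```text
t: 8.4
eef_pos: [652.5, -199.6, 109.3]
tcp_rot: [3.141, 0.0, 1.729]
ft_force: [-0.3, -0.4, -0.4]
opening: 0.005
grip_force: 0.0
```

jog_arm([
  [[0, 2, 0], 0],
  [[0, 4, 0], 0],
  [[0, 6, 0], 0],
  [[0, 6, 0], 0],
])

```text
t: 8.8
eef_pos: [655.6, -199.0, 109.3]
tcp_rot: [-3.136, -0.001, 1.729]
ft_force: [-15.7, -3.4, 8.0]
opening: 0.007
grip_force: 7.9
```

```bash
python3 - <<'E'
from h import *
print(state()["eef_pos"],state()["ft_force"])
for n in("scene","side","wrist"): print(cover(read_camera(n)))
E
```

```text
[ 655.58854139 -199.04638563  109.30474003] [-15.74508671  -3.42662149   8.04691215]
(941, array([ 15.7, 123.3]), array([-66.6,  44.4]))
(601, array([ 19.1, 125.3]), array([-66.9,  43.2]))
(14770, array([ 16.9, 126.4]), array([-62.7,  47.1]))
```

jog_arm([
  [[0, 3, 0], 0],
  [[0, 3, 0], 0],
])

```text
t: 9.15
eef_pos: [655.7, -199.0, 109.3]
tcp_rot: [-3.129, -0.002, 1.729]
ft_force: [-30.8, -5.6, 16.9]
opening: 0.005
grip_force: 16.0
```

jog_arm([
  [[0, -15, 0], 0],
  [[0, -25, 0], 0],
  [[0, -25, -40], 0],
  [[0, -25, -80], 0],
  [[0, -25, -120], 0],
])

```text
t: 9.65
eef_pos: [636.3, -202.0, 230.8]
tcp_rot: [3.141, -0.0, 1.729]
ft_force: [0.1, 0.0, -0.6]
opening: 0.004
grip_force: 0.0
```

```bash
python3 - <<'E'
from h import *
print(state()["eef_pos"],state()["ft_force"])
for n in("scene","side","wrist"): print(cover(read_camera(n)))
E
```

```text
[ 636.28163159 -202.04853839  230.79984155] [ 0.10679682  0.0334212  -0.57248008]
(988, array([ 15.4, 123.3]), array([-67.1,  44.4]))
(601, array([ 19.1, 125.3]), array([-66.9,  43.2]))
(8479, array([ 22.2, 126.2]), array([-62.1,  46.8]))
```

The cover held rigidly against 30 N at its stop and is shut. The jog has no tilt axis, so I'll test what the arm does with the tool orientation at the edge of its reach, along the azimuth of the console's own x (-0.236).

jog_arm([
  [[-11, 45, -20], 0],
  [[-22, 90, -40], 0],
  [[-33, 135, -60], 0],
  [[-44, 180, -80], 0],
  [[-50, 225, -100], 0],
])

```text
t: 10.3
eef_pos: [844.2, -217.4, 317.5]
tcp_rot: [-3.141, -0.001, 1.729]
ft_force: [0.5, -0.8, 0.9]
opening: 0.005
grip_force: 0.0
```

jog_arm([
  [[-10, 45, -20], 0],
  [[-20, 90, -40], 0],
  [[-30, 135, -60], 0],
  [[-40, 180, -60], 0],
  [[-50, 220, -60], 0],
])

```text
t: 10.8
eef_pos: [901.1, -204.8, 323.2]
tcp_rot: [3.111, 0.012, 1.729]
ft_force: [-0.4, -0.9, 0.3]
opening: 0.004
grip_force: 0.0
```

```bash
python3 - <<'E'
from h import *
s=state();print(s["eef_pos"],s["tcp_rot"],s["joints"])
E
```

```text
[ 901.12445707 -204.76207148  323.20294479] [3.11131188 0.01208172 1.72887387] [-0.29552958  1.09289158  0.04896615  0.00261549  1.96722171 -0.45274093]
```

At the limit the tool begins to tilt (j3 is at its stop). I'll keep commanding outward.

jog_arm([
  [[-10, 50, 0], 0],
  [[-20, 100, 0], 0],
  [[-30, 150, 0], 0],
  [[-40, 200, 0], 0],
  [[-50, 245, 0], 0],
])

```text
t: 11.3
eef_pos: [933.6, -185.8, 278.6]
tcp_rot: [3.08, 0.024, 1.728]
ft_force: [0.0, -0.1, -0.2]
opening: 0.003
grip_force: 0.0
```

jog_arm([
  [[-10, 50, 0], 0],
  [[-20, 100, 0], 0],
  [[-30, 150, 0], 0],
  [[-40, 200, 0], 0],
  [[-50, 245, 0], 0],
])

```text
t: 11.8
eef_pos: [959.9, -168.6, 242.2]
tcp_rot: [3.047, 0.035, 1.727]
ft_force: [0.4, -0.6, 0.2]
opening: 0.006
grip_force: 0.0
```

```bash
python3 - <<'E'
from h import *
s=state();print(s["eef_pos"],s["tcp_rot"],s["joints"])
E
```

```text
[ 959.8531723  -168.61434815  242.24400297] [3.04747646 0.03489406 1.72714374] [-0.24284622  1.18163822  0.04826982  0.00465922  1.8114252  -0.39949968]
```

Tilting persists and accumulates (0.1 rad so far, azimuth about -0.2). I'll write a helper to convert world shifts to tool axes and track the tilt.

```bash
cat >> h.py <<'E'
from scipy.spatial.transform import Rotation as Ro
def tool(*world):
    s=state();R=Ro.from_euler("xyz",s["tcp_rot"]).as_matrix();z=R[:,2]
    print("pos",s["eef_pos"].round(1),"t",round(s["t"],2),"tilt",round(np.arccos(-z[2]),3),"az",round(np.arctan2(z[1],z[0]),3),"q",s["joints"].round(3),"F",s["ft_force"].round(1))
    print("toolx",R[:,0].round(3),"tooly",R[:,1].round(3))
    for w in world: print(w,"->",(R.T@np.array(w,float)).round(1))
E
python3 -c "
from h import *
tool((240,-60,0),(240,-60,150),(480,-120,300))"
```

```text
pos [ 959.9 -168.6  242.2] t 11.8 tilt 0.1 az -0.198 q [-0.243  1.182  0.048  0.005  1.811 -0.399] F [ 0.4 -0.6  0.2]
toolx [-0.156  0.987 -0.035] tooly [0.983 0.158 0.094]
(240, -60, 0) -> [-96.6 226.4  24.8]
(240, -60, 150) -> [-101.8  240.5 -124.5]
(480, -120, 300) -> [-203.6  481.  -249. ]
```

Testing whether a larger commanded overshoot tilts it faster.

jog_arm([
  [[-400, 960, -500], 0],
  [[-400, 960, -500], 0],
  [[-400, 960, -500], 0],
  [[-400, 960, -500], 0],
  [[-400, 960, -500], 0],
])

```text
t: 12.3
eef_pos: [951.2, -179.3, 288.3]
tcp_rot: [3.014, 0.047, 1.726]
ft_force: [0.2, -0.6, 0.5]
opening: 0.007
grip_force: 0.0
```

```bash
python3 -c "
from h import *
tool((240,-60,150),(240,-60,250))"
```

```text
pos [ 951.2 -179.3  288.3] t 12.3 tilt 0.136 az -0.196 q [-0.257  1.134  0.048  0.009  1.824 -0.412] F [ 0.2 -0.6  0.5]
toolx [-0.154  0.987 -0.047] tooly [0.979 0.159 0.127]
(240, -60, 150) -> [-103.2  244.5 -115.1]
(240, -60, 250) -> [-107.9  257.2 -214.2]
```

jog_arm([
  [[-400, 960, -300], 0],
  [[-400, 960, -300], 0],
  [[-400, 960, -300], 0],
  [[-400, 960, -300], 0],
  [[-400, 960, -300], 0],
])

```text
t: 12.8
eef_pos: [955.4, -189.6, 296.7]
tcp_rot: [2.983, 0.058, 1.724]
ft_force: [0.6, -0.9, -0.1]
opening: 0.002
grip_force: 0.0
```

jog_arm([
  [[-400, 960, -300], 0],
  [[-400, 960, -300], 0],
  [[-400, 960, -300], 0],
  [[-400, 960, -300], 0],
  [[-400, 960, -300], 0],
])

```text
t: 13.3
eef_pos: [957.6, -198.1, 312.8]
tcp_rot: [2.95, 0.071, 1.722]
ft_force: [-0.3, 0.7, 0.6]
opening: 0.007
grip_force: 0.0
```

jog_arm([
  [[-400, 960, -300], 0],
  [[-400, 960, -300], 0],
  [[-400, 960, -300], 0],
  [[-400, 960, -300], 0],
  [[-400, 960, -300], 0],
])

```text
t: 13.8
eef_pos: [958.3, -204.7, 332.1]
tcp_rot: [2.917, 0.083, 1.719]
ft_force: [0.6, -0.0, 0.1]
opening: 0.003
grip_force: 0.0
```

```bash
python3 -c "
from h import *
tool((240,-60,150),(240,-60,250))"
```

```text
pos [ 958.3 -204.7  332.1] t 13.8 tilt 0.239 az -0.199 q [-0.283  1.092  0.048  0.02   1.763 -0.435] F [ 0.6 -0.   0.1]
toolx [-0.148  0.986 -0.083] tooly [0.961 0.163 0.222]
(240, -60, 150) -> [-107.   254.3  -87.1]
(240, -60, 250) -> [-115.3  276.5 -184.3]
```

jog_arm([
  [[-450, 960, -150], 0],
  [[-450, 960, -150], 0],
  [[-450, 960, -150], 0],
  [[-450, 960, -150], 0],
  [[-450, 960, -150], 0],
])

```text
t: 14.3
eef_pos: [967.0, -221.0, 328.2]
tcp_rot: [2.884, 0.095, 1.716]
ft_force: [-0.1, -0.1, -0.5]
opening: 0.008
grip_force: 0.0
```

jog_arm([
  [[-450, 960, -150], 0],
  [[-450, 960, -150], 0],
  [[-450, 960, -150], 0],
  [[-450, 960, -150], 0],
  [[-450, 960, -150], 0],
])

```text
t: 14.8
eef_pos: [972.8, -233.5, 333.4]
tcp_rot: [2.85, 0.109, 1.713]
ft_force: [0.3, 0.8, -1.1]
opening: 0.005
grip_force: 0.0
```

jog_arm([
  [[-450, 960, -150], 0],
  [[-450, 960, -150], 0],
  [[-450, 960, -150], 0],
  [[-450, 960, -150], 0],
  [[-450, 960, -150], 0],
])

```text
t: 15.3
eef_pos: [976.3, -243.6, 344.3]
tcp_rot: [2.817, 0.122, 1.708]
ft_force: [0.5, 0.6, -0.3]
opening: 0.002
grip_force: 0.0
```

jog_arm([
  [[-450, 960, -150], 0],
  [[-450, 960, -150], 0],
  [[-450, 960, -150], 0],
  [[-450, 960, -150], 0],
  [[-450, 960, -150], 0],
])

```text
t: 15.8
eef_pos: [977.9, -251.5, 360.3]
tcp_rot: [2.784, 0.135, 1.704]
ft_force: [0.5, 0.2, 0.7]
opening: 0.005
grip_force: 0.0
```

```bash
python3 -c "
from h import *
tool((240,-60,150),(240,-60,50))"
```

```text
pos [ 977.9 -251.5  360.3] t 15.8 tilt 0.381 az -0.214 q [-0.329  1.074  0.048  0.043  1.64  -0.475] F [0.5 0.2 0.7]
toolx [-0.131  0.982 -0.135] tooly [0.922 0.171 0.347]
(240, -60, 150) -> [-110.6  263.1  -47.2]
(240, -60, 50) -> [-97.1 228.4  45.7]
```

jog_arm([
  [[-420, 960, 0], 0],
  [[-420, 960, 0], 0],
  [[-420, 960, 0], 0],
  [[-420, 960, 0], 0],
  [[-420, 960, 0], 0],
])

```text
t: 16.3
eef_pos: [990.7, -255.2, 354.2]
tcp_rot: [2.751, 0.148, 1.698]
ft_force: [0.1, 0.4, -0.9]
opening: 0.005
grip_force: 0.0
```

jog_arm([
  [[-420, 960, 0], 0],
  [[-420, 960, 0], 0],
  [[-420, 960, 0], 0],
  [[-420, 960, 0], 0],
  [[-420, 960, 0], 0],
])

```text
t: 16.8
eef_pos: [999.5, -258.1, 357.7]
tcp_rot: [2.717, 0.162, 1.693]
ft_force: [0.3, 0.2, -0.2]
opening: 0.005
grip_force: 0.0
```

jog_arm([
  [[-420, 960, 0], 0],
  [[-420, 960, 0], 0],
  [[-420, 960, 0], 0],
  [[-420, 960, 0], 0],
  [[-420, 960, 0], 0],
])

```text
t: 17.3
eef_pos: [1005.5, -260.2, 367.8]
tcp_rot: [2.683, 0.175, 1.686]
ft_force: [0.1, -0.2, 0.2]
opening: 0.005
grip_force: 0.0
```

jog_arm([
  [[-420, 960, 0], 0],
  [[-420, 960, 0], 0],
  [[-420, 960, 0], 0],
  [[-420, 960, 0], 0],
  [[-420, 960, 0], 0],
])

```text
t: 17.8
eef_pos: [1008.8, -261.6, 383.3]
tcp_rot: [2.649, 0.187, 1.68]
ft_force: [-0.2, 0.3, 0.0]
opening: 0.005
grip_force: 0.0
```

```bash
python3 -c "
from h import *
tool((-100,0,0),(0,100,0),(0,0,100))"
```

```text
pos [1008.8 -261.6  383.3] t 17.8 tilt 0.524 az -0.225 q [-0.331  1.067  0.048  0.053  1.504 -0.476] F [-0.2  0.3  0. ]
toolx [-0.107  0.977 -0.186] tooly [0.866 0.183 0.464]
(-100, 0, 0) -> [ 10.7 -86.6 -48.8]
(0, 100, 0) -> [ 97.7  18.3 -11.2]
(0, 0, 100) -> [-18.6  46.4 -86.6]
```

The tilt is exactly 30° (azimuth -0.225). Next I'll turn so the gripper's long side lies along the key row (turn -1.19) while travelling back towards the console at height.

jog_arm([
  [[34, -25, -21], -0.12],
  [[69, -50, -42], -0.24],
  [[104, -75, -63], -0.36],
  [[139, -100, -84], -0.48],
  [[174, -125, -105], -0.6],
])

```text
t: 18.3
eef_pos: [872.6, -140.2, 384.0]
tcp_rot: [2.814, 0.417, 2.218]
ft_force: [2.2, 0.7, 0.3]
opening: 0.003
grip_force: 0.0
```

```bash
python3 -c "
from h import *
tool((-180,165,0),(-100,0,0),(0,100,0))"
```

```text
pos [ 872.6 -140.2  384. ] t 18.3 tilt 0.524 az -0.225 q [-0.235  0.606  0.998  0.006  1.014 -0.954] F [2.2 0.7 0.3]
toolx [-0.551  0.73  -0.405] tooly [0.677 0.674 0.294]
(-180, 165, 0) -> [ 219.6  -10.6 -106.2]
(-100, 0, 0) -> [ 55.1 -67.7 -48.8]
(0, 100, 0) -> [ 73.   67.4 -11.2]
```

jog_arm([
  [[44, -2, -21], -0.12],
  [[88, -4, -42], -0.24],
  [[132, -6, -63], -0.36],
  [[176, -8, -84], -0.48],
  [[219, -10, -106], -0.59],
])

```text
t: 18.8
eef_pos: [694.5, 25.8, 385.0]
tcp_rot: [3.118, 0.524, 2.87]
ft_force: [0.9, 0.5, 0.9]
opening: 0.004
grip_force: 0.0
```

```bash
python3 -c "
from h import *
e=state()['eef_pos'];T=np.array([520,190,330])
tool(T-e)"
```

```text
pos [694.5  25.8 385. ] t 18.8 tilt 0.524 az -0.225 q [-0.017  0.292  1.509 -0.14   0.831 -1.255] F [0.9 0.5 0.9]
toolx [-0.834  0.232 -0.5  ] tooly [0.257 0.966 0.02 ]
[-174.49689068  164.1741504   -54.99114009] -> [211.2 112.7 -55.9]
```

jog_arm([
  [[42, 23, -11], 0],
  [[84, 46, -22], 0],
  [[126, 68, -34], 0],
  [[168, 90, -45], 0],
  [[211, 113, -56], 0],
])

```text
t: 19.3
eef_pos: [521.2, 190.7, 330.5]
tcp_rot: [3.115, 0.524, 2.864]
ft_force: [0.5, 0.3, 0.7]
opening: 0.005
grip_force: 0.0
```

```bash
python3 - <<'E'
from h import *
import pickle
tool()
S={n:read_camera(n) for n in("wrist","side")};pickle.dump(S,open("K.pkl","wb"))
k=(649.7,179.5);y=-.236
P=body(k,y,[[-55,-60,70.1],[-59,-20,77],[-59,20,77],[-59,60,77]])
for n in S:
    print(n,"pred",proj(S[n],P).round(1).tolist())
    for nm in("key_square_top","key_round_top","key_tall_top","key_wide_top"):
        for d in cut_out(nm,S[n])[:2]:
            m=d["region"];v,u=np.nonzero(m);print(nm,d["p"],np.round(d["box"],1),len(u),u.mean().round(1),v.mean().round(1))
E
```

```text
pos [521.2 190.7 330.5] t 19.3 tilt 0.525 az -0.224 q [ 0.372  0.144  1.852 -0.428  0.745 -0.671] F [0.5 0.3 0.7]
toolx [-0.832  0.237 -0.501] tooly [0.261 0.965 0.023]
wrist pred [[223.4, 113.3], [251.7, 112.2], [280.6, 111.2], [309.4, 110.2]]
key_square_top 0.55 [216.4 103.  235.5 124.9] 327 224.1 114.3
key_square_top 0.45 [172.1  67.1 373.  249.1] 25755 270.3 149.8
key_round_top 0.73 [244.8 102.4 262.8 121.9] 271 252.4 112.6
key_tall_top 0.6 [304.3 102.4 315.  121. ] 226 309.0 111.0
key_wide_top 0.71 [ 23.6 190.6 129.  248.2] 3246 76.9 220.0
key_wide_top 0.57 [270.3 106.5 293.5 117.5] 191 281.1 111.8
side pred [[223.9, 241.8], [220.2, 250.2], [215.1, 260.4], [209.8, 271.0]]
key_round_top 0.58 [213.7 247.4 224.  257.5] 85 218.7 252.1
key_tall_top 0.4 [201.9 267.5 212.9 274.7] 71 208.4 272.9
key_tall_top 0.33 [170.4 204.5 193.4 225.7] 328 179.1 214.9
```

```bash
python3 - <<'E'
from h import *
import pickle
from scipy.optimize import least_squares
S=pickle.load(open("K.pkl","rb"))
K=[[-55,-60,70.1],[-59,-20,77],[-59,20,77],[-59,60,77]]
W=np.array([[224.1,114.3],[252.4,112.6],[281.5,111.8],[309.2,111.2]]);D=np.array([[218.7,252.1],[208.4,272]])
f=lambda x:np.r_[(proj(S["wrist"],body(x[:2],x[2],K))-W).ravel(),.5*(proj(S["side"],body(x[:2],x[2],[K[1],K[3]]))-D).ravel()]
r=least_squares(f,[650,180,-.236]);print(r.x,r.fun.round(1));x=r.x
key=body(x[:2],x[2],[K[1]])[0];n=np.array([-.5*np.cos(x[2]),-.5*np.sin(x[2]),.866])
print("key",key,"n",n)
s=state();R=Ro.from_euler("xyz",s["tcp_rot"]).as_matrix()
for g in(60,25): print(g,((key+n*g-s["eef_pos"])@R).round(1))
E
```

```text
[ 6.51130215e+02  1.79869773e+02 -2.37915890e-01] [-0.  -0.3 -0.1  0.4 -0.3  0.2  0.7 -0.1  0.5 -0.9  0.4 -0.4]
key [589.07861548 174.33813372  77.        ] n [-0.48591563  0.11783887  0.866     ]
60 [ 68.4  -2.4 193. ]
25 [ 68.4  -2.6 228. ]
```

The fitted key position agrees with the camera within 1 px. Now approaching to 60 mm along the normal.

jog_arm([
  [[34, -1, 20], -0.03],
  [[68, -2, 50], -0.03],
  [[68, -2, 98], -0.03],
  [[68, -2, 146], -0.03],
  [[68, -2, 180], -0.03],
])

```text
t: 20.3
eef_pos: [554.2, 183.2, 137.8]
tcp_rot: [3.133, 0.522, 2.899]
ft_force: [0.7, -0.0, 1.0]
opening: 0.006
grip_force: 0.0
```

```bash
python3 - <<'E'
from h import *
tool()
s=state();R=Ro.from_euler("xyz",s["tcp_rot"]).as_matrix()
key=np.array([589.1,174.3,77]);n=np.array([-.486,.118,.866])
for g in(60,25,5): print(g,((key+n*g-s["eef_pos"])@R).round(1))
p=read_camera("wrist");print(proj(p,[key,s["eef_pos"]+25*R[:,2],s["eef_pos"]+5*R[:,2]]).round(1))
for d in cut_out("key_round_top",p)[:2]: print(d["p"],np.round(d["box"],1),d["region"].sum())
E
```

```text
pos [554.2 183.2 137.8] t 20.3 tilt 0.522 az -0.226 q [ 0.331  0.439  2.043 -0.931  0.335 -0.158] F [ 0.7 -0.   1. ]
toolx [-0.841  0.208 -0.498] tooly [0.236 0.972 0.007]
60 [-0.8 -0.5 10.7]
25 [-0.9 -0.7 45.7]
5 [-0.9 -0.8 65.7]
[[253.9 195.6]
 [254.8 212. ]
 [254.7 222.2]]
0.9 [239.1 175.3 272.  209.8] 817
0.35 [284.7 183.6 317.7 203. ] 650
```

jog_arm([
  [[-2, 0.5, 12], 0],
  [[-2, 0.5, 24], 0],
  [[-2, 0.5, 32], 0],
  [[-2, 0.5, 38], 0],
  [[-2, 0.5, 38], 0],
])

```text
t: 20.9
eef_pos: [573.9, 179.6, 109.1]
tcp_rot: [3.133, 0.525, 2.899]
ft_force: [-0.3, 0.3, -0.0]
opening: 0.003
grip_force: 0.0
```

jog_arm([
  [[0, 0, 2], 0],
  [[0, 0, 4], 0],
  [[0, 0, 6], 0],
  [[0, 0, 8], 0],
  [[0, 0, 8], 0],
])

```text
t: 21.4
eef_pos: [577.6, 178.9, 101.3]
tcp_rot: [3.133, 0.524, 2.9]
ft_force: [0.3, 0.6, -0.0]
opening: 0.004
grip_force: 0.0
```

jog_arm([
  [[0, 0, 1], 0],
  [[0, 0, 2], 0],
  [[0, 0, 3], 0],
  [[0, 0, 4], 0],
  [[0, 0, 5], 0],
])

```text
t: 21.9
eef_pos: [580.2, 178.5, 97.4]
tcp_rot: [3.133, 0.523, 2.899]
ft_force: [-0.1, -0.8, 0.2]
opening: 0.004
grip_force: 0.0
```

jog_arm([
  [[0, 0, 1], 0],
  [[0, 0, 2], 0],
  [[0, 0, 3], 0],
  [[0, 0, 4], 0],
  [[0, 0, 4], 0],
])

```text
t: 22.4
eef_pos: [582.6, 178.2, 94.8]
tcp_rot: [3.133, 0.522, 2.899]
ft_force: [0.0, -0.8, -0.6]
opening: 0.006
grip_force: 0.0
```

jog_arm([
  [[0, 0, 1], 0],
  [[0, 0, 2], 0],
  [[0, 0, 3], 0],
  [[0, 0, 4], 0],
  [[0, 0, 4], 0],
])

```text
t: 22.9
eef_pos: [585.0, 178.0, 92.2]
tcp_rot: [3.134, 0.52, 2.9]
ft_force: [-0.2, -0.0, 0.1]
opening: 0.004
grip_force: 0.0
```

```bash
python3 - <<'E'
from h import *
tool()
s=state();R=Ro.from_euler("xyz",s["tcp_rot"]).as_matrix()
key=np.array([589.1,174.3,77]);print("key rel TCP in tool",((key-s["eef_pos"])@R).round(1))
p=read_camera("wrist")
for nm in("key_round_top","key_square_top"):
  for d in cut_out(nm,p)[:1]:
    v,u=np.nonzero(d["region"]);print(nm,d["p"],np.round(d["box"],1),len(u))
sd=read_camera("side")
for nm in("key_round_top","key_square_top"):
  for d in cut_out(nm,sd)[:1]: print(nm,d["p"],np.round(d["box"],1))
E
```

```text
pos [585.  178.   92.2] t 22.9 tilt 0.52 az -0.226 q [ 0.3    0.545  2.017 -1.134  0.279  0.029] F [-0.2 -0.   0.1]
toolx [-0.843  0.208 -0.497] tooly [0.236 0.972 0.007]
key rel TCP in tool [ 3.3 -2.8 15.6]
key_round_top 0.68 [230.4 187.7 272.2 224.5] 973
key_square_top 0.79 [174.9 184.8 220.1 226.5] 1522
key_round_top 0.64 [174.4 154.2 219.9 179.5]
```

j4 has reached its limit (-1.13), so the approach drifts slightly upslope and in +y. I'll correct the drift while advancing.

jog_arm([
  [[1, -1, 1], 0],
  [[2, -2, 2], 0],
  [[3, -3, 3], 0],
  [[4, -4, 4], 0],
  [[4, -4, 5], 0],
])

```text
t: 23.7
eef_pos: [584.6, 175.1, 88.8]
tcp_rot: [3.135, 0.514, 2.899]
ft_force: [-0.4, 0.0, 0.4]
opening: 0.004
grip_force: 0.0
```

```bash
python3 - <<'E'
from h import *
tool()
s=state();R=Ro.from_euler("xyz",s["tcp_rot"]).as_matrix()
key=np.array([589.1,174.3,77]);print("key rel TCP in tool",((key-s["eef_pos"])@R).round(1))
E
```

```text
pos [584.6 175.1  88.8] t 23.7 tilt 0.514 az -0.228 q [ 0.294  0.549  2.019 -1.134  0.274  0.025] F [-0.4  0.   0.4]
toolx [-0.845  0.209 -0.491] tooly [0.236 0.972 0.006]
key rel TCP in tool [ 1.8  0.2 12.5]
```

Well centred; continuing inward.

jog_arm([
  [[1, 0, 1], 0],
  [[1, -1, 2], 0],
  [[2, -1, 3], 0],
  [[2, -1, 4], 0],
  [[2, -1, 5], 0],
])

```text
t: 24.2
eef_pos: [586.2, 174.6, 85.4]
tcp_rot: [3.135, 0.51, 2.9]
ft_force: [0.0, 0.1, -0.1]
opening: 0.007
grip_force: 0.0
```

```bash
cat > k.py <<'E'
from h import *
tool()
s=state();R=Ro.from_euler("xyz",s["tcp_rot"]).as_matrix()
key=np.array([589.1,174.3,77]);print("key rel TCP in tool",((key-s["eef_pos"])@R).round(1))
E
python3 k.py
```

```text
pos [586.2 174.6  85.4] t 24.2 tilt 0.51 az -0.229 q [ 0.291  0.556  2.016 -1.134  0.271  0.024] F [ 0.   0.1 -0.1]
toolx [-0.847  0.209 -0.488] tooly [0.237 0.972 0.006]
key rel TCP in tool [1.5 0.3 8.7]
```

jog_arm([
  [[1, 0, 1], 0],
  [[1, -1, 2], 0],
  [[2, -1, 3], 0],
  [[2, -1, 4], 0],
  [[2, -1, 5], 0],
])

```text
t: 24.7
eef_pos: [587.6, 174.0, 81.9]
tcp_rot: [3.136, 0.506, 2.9]
ft_force: [0.2, 0.2, 0.1]
opening: 0.002
grip_force: 0.0
```

```bash
python3 k.py
```

```text
pos [587.6 174.   81.9] t 24.7 tilt 0.506 az -0.23 q [ 0.288  0.563  2.014 -1.134  0.268  0.023] F [0.2 0.2 0.1]
toolx [-0.849  0.21  -0.485] tooly [0.237 0.972 0.005]
key rel TCP in tool [1.2 0.6 5. ]
```

jog_arm([
  [[1, 0, 1], 0],
  [[1, -1, 2], 0],
  [[2, -1, 3], 0],
  [[2, -1, 4], 0],
  [[2, -1, 5], 0],
])

```text
t: 25.2
eef_pos: [589.1, 173.4, 78.4]
tcp_rot: [3.136, 0.503, 2.9]
ft_force: [0.2, -0.4, 0.1]
opening: 0.007
grip_force: 0.0
```

```bash
python3 k.py; python3 - <<'E'
from h import *
p=read_camera("wrist")
for nm in("key_round_top","key_square_top","key_wide_top","key_tall_top"):
  for d in cut_out(nm,p)[:1]: print(nm,d["p"],np.round(d["box"],1))
x=(651.1,179.9,-.238)
for dz,nm in((0,"up"),(8,"down")):
  K=[[-59+dz*.5,y,77-dz*.866] for y in(-60,-20,20,60)];print(nm,proj(p,body(x[:2],x[2],K)).round(1).tolist())
E
```

```text
pos [589.1 173.4  78.4] t 25.2 tilt 0.503 az -0.231 q [ 0.286  0.57   2.011 -1.134  0.266  0.021] F [ 0.2 -0.4  0.1]
toolx [-0.851  0.21  -0.482] tooly [0.237 0.971 0.005]
key rel TCP in tool [0.9 0.8 1.1]
key_round_top 0.92 [237.4 196.1 280.  222.8]
key_square_top 0.91 [175.6 194.6 220.3 228.7]
key_wide_top 0.94 [291.8 202.3 347.2 230.8]
key_tall_top 0.7 [363.3 194.1 397.9 242. ]
up [[191.6, 223.3], [256.1, 223.1], [320.5, 222.8], [384.2, 222.4]]
down [[194.1, 219.1], [256.0, 218.9], [317.9, 218.7], [379.1, 218.3]]
```

No contact yet. The key spacing in the wrist view says the keys are about 7 mm deeper than modelled, so I'll continue until force shows.

jog_arm([
  [[0, 0, 1], 0],
  [[0, -1, 2], 0],
  [[0, -1, 3], 0],
  [[1, -1, 4], 0],
  [[1, -1, 5], 0],
])

```text
t: 25.95
eef_pos: [591.2, 172.5, 75.1]
tcp_rot: [3.137, 0.5, 2.899]
ft_force: [-2.9, -0.5, 3.3]
opening: 0.005
grip_force: 1.9
```

jog_arm([
  [[0, 0, 1], 0],
  [[0, -1, 2], 0],
  [[0, -1, 3], 0],
  [[1, -1, 4], 0],
  [[1, -1, 4], 0],
])

```text
t: 26.45
eef_pos: [592.8, 171.7, 72.2]
tcp_rot: [3.137, 0.497, 2.9]
ft_force: [-0.2, -1.0, 0.4]
opening: 0.005
grip_force: 0.0
```

```bash
python3 k.py; python3 - <<'E'
from h import *
p=read_camera("wrist")
for nm in("key_round_top","key_square_top","key_wide_top","key_tall_top"):
  for d in cut_out(nm,p)[:1]: print(nm,d["p"],np.round(d["box"],1))
E
```

```text
pos [592.8 171.7  72.2] t 26.45 tilt 0.497 az -0.233 q [ 0.279  0.583  2.004 -1.134  0.261  0.017] F [-0.2 -1.   0.4]
toolx [-0.853  0.211 -0.477] tooly [0.238 0.971 0.004]
key rel TCP in tool [ 1.4  1.7 -6.2]
key_round_top 0.73 [239.2 199.4 279.6 225.3]
key_square_top 0.68 [168.8 195.8 220.9 233. ]
key_wide_top 0.78 [296.5 205.6 350.1 234.5]
key_tall_top 0.98 [366.5 196.2 405.6 246.7]
```

A 4.4 N force rose and then fell to zero, and the square key now looks larger (popped up). A little more travel will make sure it is home.

jog_arm([
  [[0, -1, 1], 0],
  [[0, -1, 2], 0],
  [[0, -1, 3], 0],
  [[0, -1, 3], 0],
])

```text
t: 27.1
eef_pos: [594.4, 170.6, 70.4]
tcp_rot: [3.138, 0.495, 2.9]
ft_force: [-0.1, -0.2, 0.1]
opening: 0.005
grip_force: 0.0
```

jog_arm([
  [[0, 0, -5], 0],
  [[0, 0, -15], 0],
  [[0, 0, -30], 0],
  [[0, 0, -45], 0],
  [[0, 0, -60], 0],
])

```text
t: 27.6
eef_pos: [566.0, 177.3, 124.0]
tcp_rot: [3.137, 0.495, 2.9]
ft_force: [0.1, -0.5, -0.8]
opening: 0.005
grip_force: 0.0
```

jog_arm([
  [[0, 0, -30], 0],
  [[0, 0, -60], 0],
  [[0, 0, -90], 0],
  [[0, 0, -120], 0],
  [[0, 0, -140], 0],
])

```text
t: 28.1
eef_pos: [500.8, 193.1, 248.5]
tcp_rot: [3.136, 0.496, 2.9]
ft_force: [-0.1, -0.4, -0.3]
opening: 0.005
grip_force: 0.0
```

```bash
python3 k.py; python3 - <<'E'
from h import *
import pickle
p=read_camera("wrist")
x=(651.1,179.9,-.238)
for dz,nm in((0,"up"),(8,"down")):
  K=[[-59+dz*.5,y,77-dz*.866] for y in(-60,-20,20,60)];print(nm,proj(p,body(x[:2],x[2],K)).round(1).tolist())
for nm in("key_square_top","key_round_top","key_wide_top","key_tall_top"):
  for d in cut_out(nm,p)[:1]: v,u=np.nonzero(d["region"]);print(nm,d["p"],np.round(d["box"],1),len(u),u.mean().round(1),v.mean().round(1))
for n in("scene","side"): print(cover(read_camera(n)))
E
```

```text
pos [500.8 193.1 248.5] t 28.1 tilt 0.496 az -0.23 q [ 0.386  0.215  1.994 -0.525  0.581 -0.552] F [-0.1 -0.4 -0.3]
toolx [-0.854  0.211 -0.476] tooly [0.237 0.972 0.005]
key rel TCP in tool [  2.3   1.8 193.8]
up [[224.5, 166.4], [256.7, 166.3], [288.9, 166.2], [321.0, 166.1]]
down [[225.1, 165.4], [256.7, 165.3], [288.2, 165.2], [319.7, 165.1]]
key_square_top 0.7 [215.  152.7 239.1 180.7] 469 224.7 164.4
key_round_top 0.72 [250.4 155.5 267.4 176. ] 293 256.7 164.1
key_wide_top 0.58 [274.3 157.2 302.2 169.3] 248 288.4 164.6
(989, array([ 15.4, 123.3]), array([-67.1,  44.5]))
(601, array([ 19.1, 125.3]), array([-66.9,  43.2]))
```

```bash
python3 - <<'E'
from h import *
import pickle
a=pickle.load(open("K.pkl","rb"))["side"];b=read_camera("side");x=(651.1,179.9,-.238)
g=lambda p:cv2.cvtColor(p["img"],cv2.COLOR_BGR2GRAY)
A,B=g(a),g(b)
for nm,y,d in(("square",-60,8),("round",-20,0),("k3",20,0),("k4",60,0)):
    pt=lambda d:proj(b,body(x[:2],x[2],[[-59+d*.5,y,77-d*.866]]))[0]
    u,v=pt(d).round().astype(int);T=A[v-6:v+7,u-6:u+7];W=B[v-12:v+13,u-12:u+13]
    up=8
    T=cv2.resize(T,None,fx=up,fy=up,interpolation=cv2.INTER_CUBIC);W=cv2.resize(W,None,fx=up,fy=up,interpolation=cv2.INTER_CUBIC)
    m=cv2.matchTemplate(W,T,cv2.TM_CCOEFF_NORMED);_,s,_,l=cv2.minMaxLoc(m)
    print(nm,"shift px",(np.array(l)/up-6).round(2),round(s,3),"press 8mm would be",(pt(8)-pt(0)).round(2))
E
```

```text
square shift px [-0.38  0.88] 0.662 press 8mm would be [-1.19  1.36]
round shift px [-0.75  1.  ] 0.851 press 8mm would be [-1.2   1.35]
k3 shift px [0.   0.12] 0.984 press 8mm would be [-1.2   1.34]
k4 shift px [0. 0.] 0.996 press 8mm would be [-1.21  1.32]
```

```bash
python3 - <<'E'
from h import *
import pickle
S0=pickle.load(open("S.pkl","rb"))["side"];K0=pickle.load(open("K.pkl","rb"))["side"];b=read_camera("side")
g=lambda p:cv2.cvtColor(p["img"],cv2.COLOR_BGR2GRAY)
print(proj(b,body((651.1,179.9),-.238,[[-55,-60,70.1],[-59,-60,77],[-59,-20,77]])).round(1).tolist())
for n,p in(("start",S0),("beforepress",K0),("now",b)): print(n);print(g(p)[232:262,210:236:1])
E
```

```text
[[223.4, 241.9], [224.6, 240.6], [219.7, 250.3]]
start
[[ 17  16  14   9  91 125 222 243 240 240 240 240 239 241 241 243 246 237
  200 107  37  32  37  38  39  40]
 [ 17  16  12  43 131 157 243 242 239 242 243 244 243 242 241 241 241 244
  251 215 149  59  31  35  37  40]
 [ 15  14   7 101 124 223 242 241 241 246 217 211 234 244 243 242 240 240
  242 246 235 195 107  37  33  37]
 [ 16  11  65 130 173 243 241 240 244 242  95  52 147 220 246 245 242 241
  241 241 244 250 214 148  58  29]
 [ 14  24 116 141 232 242 239 241 249 185  52  12  46  97 201 237 246 244
  242 241 241 243 247 234 190 138]
 [ 11  71 129 189 243 242 240 244 242 100  19 125 207 153  35 150 212 247
  246 242 241 240 243 244 247 230]
 [ 23 115 141 234 242 241 243 251 185  50  59 236 255 247 206  95  50 200
  235 246 243 241 241 241 241 243]
 [ 72 129 193 244 242 242 247 233  94  34 172 255 253 253 255 227 154  36
  147 210 233 242 241 241 240 240]
 [114 140 235 244 241 244 252 137  28  75 247 253 250 249 251 254 246 206
   96  53 146 230 242 241 239 239]
 [127 190 244 243 242 246 235  72  30 180 255 251 249 249 249 25
[... 8083 characters left out ...]
45 242 241
  240 240 241 240 241 240 240 241]
 [ 32  30  29  21  75 212 166 136 132 154 148  63  17  84 246 243 240 241
  241 241 241 241 240 240 239 242]
 [ 28  31  25  60 211 255 233 177 100  86  63  27  15 201 244 240 239 241
  241 240 240 240 240 239 240 246]
 [ 30  26  62 150 255 253 254 248 141  41  24  20  87 249 244 240 240 241
  241 240 240 238 239 239 242 246]
 [ 29  21 131 238 252 250 252 255 159  47  27  16 200 246 242 240 239 240
  240 240 239 238 238 240 247 212]
 [ 27  59 184 255 250 249 254 245  81  23  22  86 246 244 240 239 239 239
  240 239 239 238 238 241 249 145]
 [ 22 109 237 252 249 250 255 145  39  25  16 198 243 240 239 239 238 238
  239 239 238 238 239 243 227 144]]
```

The side picture settles it. The square key moved up and right by about 1–2 px and shows its side wall, so it popped up. The round key moved down and left, its side wall is sunk, and the other keys are unchanged. The cover is shut and the arm is clear, so I'm handing in.

```bash
python3 -c "
from cell import *
print(job_done(),state()['t'])"
```

```text
the job is handed in; nothing more can be done
the job is handed in; nothing more can be done
```

The job is handed in, but the hand-in gave no verdict: the camera checks show the cover shut against its stop, the round key down, the square key popped up and the oblong keys unmoved, with the arm clear (about 28 of 48 s used); bystander positions were not re-measured.

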